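Stow the power-cut lamp sticks battery end down

TASK

Stow both lamp sticks in the swinging caddy, heavy (battery) end down and one stick to a pocket, so that each pocket hangs upright by itself. Do one stick completely before starting the other: lift it by its middle to feel which end is heavy, lay it back down and let go, then take it again near its light end and stand it in an empty pocket. Leave the other things on the console where they are.

Things in the scene. Friction and masses are not known exactly. Their poses are not given: they have to be found in the camera images.
- stick_a: hollow lamp stick: straight bar 170 long, 38 x 38 in section, grey with a pale strip and a black cap 24 long at each end; both ends look alike. Origin at its centre, x along its length. 0.23 to 0.31 kg, centre of mass 32 to 39 mm off the middle towards the heavy end, which may be +x or -x, drawn anew: only lifting tells (about 0.09 N m on a firm mid grip; a soft grip lets it sag)
- stick_b: hollow lamp stick: straight bar 170 long, 38 x 38 in section, grey with a pale strip and a black cap 24 long at each end; both ends look alike. Origin at its centre, x along its length. 0.23 to 0.31 kg, centre of mass 32 to 39 mm off the middle towards the heavy end, which may be +x or -x, drawn anew: only lifting tells (about 0.09 N m on a firm mid grip; a soft grip lets it sag)
- caddy: the fixed brushed-aluminium swing caddy: base plate 140 (x) x 250 (y) x 8, three posts along y (at y = -109, 0, +109; 34 deep in x, top 102 above the console) that carry two swinging pockets between them. Origin at the centre of its underside; x points roughly away from the robot, y along the row of pockets, z up
- pocket_left (a joint): swing of the left pocket about its level pivot (caddy y axis), rad: 0 hanging upright, + when the mouth leans to the caddy's +x, stops at +-0.9. Free, lightly damped; empty it hangs upright, and it yields to a light push. A stick with its heavy end down lets it hang upright; heavy end up, it flops over
- pocket_left_seat (a point): point on the axis of the left pocket (caddy y = +60 mm), 85 above its inner floor: the centre of a stick standing fully home comes within 15 of it. z up along the pocket, turns with it. Square steel pocket, inside 56 (x) x 60 (y), 90 deep, walls 3, open at the top, pivot 68 above its floor; hanging upright, its floor is 24 and its rim 114 above the console
- pocket_right (a joint): swing of the right pocket about its level pivot (caddy y axis), rad: 0 hanging upright, + when the mouth leans to the caddy's +x, stops at +-0.9. Free, lightly damped; empty it hangs upright, and it yields to a light push. A stick with its heavy end down lets it hang upright; heavy end up, it flops over
- pocket_right_seat (a point): point on the axis of the right pocket (caddy y = -60 mm), 85 above its inner floor: the centre of a stick standing fully home comes within 15 of it. z up along the pocket, turns with it. Square steel pocket, inside 56 (x) x 60 (y), 90 deep, walls 3, open at the top, pivot 68 above its floor; hanging upright, its floor is 24 and its rim 114 above the console
- tray: bystander: brushed aluminium key tray 120 x 180 x 22, origin under its centre
- glasses_case: bystander: grey hard glasses case 66 x 160 x 40 with rounded edges and a dark seam, origin under its centre
- fob: bystander: black plastic garage door fob 40 x 66 x 16, origin under its centre
- house_key: bystander: silicone-wrapped house key about 69 long, 30 wide, 9 high, origin on its underside
- vase: bystander: small white ceramic vase 90 across, 130 high, origin under its centre
- bowl: bystander: blue ceramic bowl 120 across, 45 high, origin under its centre
Things that resemble listed ones, but are neither listed nor needed, are in the scene too. What is shaped like the stick_a but orange is not meant.

How it is judged:
On the way, in this order (a step that is already met when the one before it is completed fails the run):
1. one stick is lifted by its middle (((contact force between the fingers and stick_a above 0.5 N and height (world z) of stick_a above 0.035 m and distance between the grasp point and stick_a below 0.04 m) or (contact force between the fingers and stick_b above 0.5 N and height (world z) of stick_b above 0.035 m and distance between the grasp point and stick_b below 0.04 m))), for 0.2 s.
2. it is laid back on the console and let go (height (world z) of each of stick_a, stick_b below 0.03 m and contact force between the fingers and stick_a below 0.05 N and contact force between the fingers and stick_b below 0.05 N), for 0.1 s.
3. a stick is taken again away from its middle and lifted (((contact force between the fingers and stick_a above 0.5 N and height (world z) of stick_a above 0.06 m and distance between the grasp point and stick_a above 0.042 m) or (contact force between the fingers and stick_b above 0.5 N and height (world z) of stick_b above 0.06 m and distance between the grasp point and stick_b above 0.042 m))), for 0.1 s.
4. it stands in a pocket that hangs upright, let go (((distance between stick_a and pocket_left_seat below 0.022 m and angle between the x axis of stick_a and the z axis of caddy, either way round below 0.6 rad and value of joint pocket_left between -0.4 and 0.4 rad and linear speed of stick_a below 0.05 m/s and contact force between the fingers and stick_a below 0.05 N) or (distance between stick_a and pocket_right_seat below 0.022 m and angle between the x axis of stick_a and the z axis of caddy, either way round below 0.6 rad and value of joint pocket_right between -0.4 and 0.4 rad and linear speed of stick_a below 0.05 m/s and contact force between the fingers and stick_a below 0.05 N) or (distance between stick_b and pocket_left_seat below 0.022 m and angle between the x axis of stick_b and the z axis of caddy, either way round below 0.6 rad and value of joint pocket_left between -0.4 and 0.4 rad and linear speed of stick_b below 0.05 m/s and contact force between the fingers and stick_b below 0.05 N) or (distance between stick_b and pocket_right_seat below 0.022 m and angle between the x axis of stick_b and the z axis of caddy, either way round below 0.6 rad and value of joint pocket_right between -0.4 and 0.4 rad and linear speed of stick_b below 0.05 m/s and contact force between the fingers and stick_b below 0.05 N))), for 0.5 s.
5. the other stick is lifted by its middle (((contact force between the fingers and stick_a above 0.5 N and height (world z) of stick_a above 0.035 m and distance between the grasp point and stick_a below 0.04 m) or (contact force between the fingers and stick_b above 0.5 N and height (world z) of stick_b above 0.035 m and distance between the grasp point and stick_b below 0.04 m))), for 0.2 s.
6. it is laid back on the console and let go (height (world z) of any of stick_a, stick_b below 0.03 m and contact force between the fingers and stick_a below 0.05 N and contact force between the fingers and stick_b below 0.05 N), for 0.1 s.
7. it is taken again away from its middle and lifted (((contact force between the fingers and stick_a above 0.5 N and height (world z) of stick_a above 0.06 m and distance between the grasp point and stick_a above 0.042 m) or (contact force between the fingers and stick_b above 0.5 N and height (world z) of stick_b above 0.06 m and distance between the grasp point and stick_b above 0.042 m))), for 0.1 s.
At the end, for the whole second after the job is handed in: Each stick stands in a pocket of its own fully home on the pocket's floor (its centre within 22 mm of the pocket's seat point), within 0.6 rad of vertical, both pockets hang within 0.4 rad of upright, and the sticks are let go and at rest (below 0.05 m/s) ((((distance between stick_a and pocket_left_seat below 0.022 m and angle between the x axis of stick_a and the z axis of caddy, either way round below 0.6 rad and value of joint pocket_left between -0.4 and 0.4 rad and linear speed of stick_a below 0.05 m/s and contact force between the fingers and stick_a below 0.05 N) and (distance between stick_b and pocket_right_seat below 0.022 m and angle between the x axis of stick_b and the z axis of caddy, either way round below 0.6 rad and value of joint pocket_right between -0.4 and 0.4 rad and linear speed of stick_b below 0.05 m/s and contact force between the fingers and stick_b below 0.05 N)) or ((distance between stick_a and pocket_right_seat below 0.022 m and angle between the x axis of stick_a and the z axis of caddy, either way round below 0.6 rad and value of joint pocket_right between -0.4 and 0.4 rad and linear speed of stick_a below 0.05 m/s and contact force between the fingers and stick_a below 0.05 N) and (distance between stick_b and pocket_left_seat below 0.022 m and angle between the x axis of stick_b and the z axis of caddy, either way round below 0.6 rad and value of joint pocket_left between -0.4 and 0.4 rad and linear speed of stick_b below 0.05 m/s and contact force between the fingers and stick_b below 0.05 N)))); the robot touches nothing.
It fails at once if a bystander is moved by more than 30 mm (distance of any of tray, glasses_case, fob, house_key, vase, bowl from where it was at the start of the episode above 0.03 m).
It fails at once if the vase is tipped (angle between vase's own z axis and vertical above 0.4 rad).
It also fails if it takes over 72 s, if anything falls off the work surface, if the arm or the gripper's body presses on something with over 40 N, if the wrist force passes 120 N, or if a joint passes its speed limit or range.

ROBOT

A 6-joint arm with a two-finger parallel gripper is mounted at the origin on the work surface. World frame = base frame: x ahead of the robot, y to its left, z up, the work surface at z = 0. Lengths are in m, angles in rad, forces in N, time in s.
With the tool pointing down it reaches from about 0.275 to 0.825 m from the base axis. Payload 5.2 kg.
Tool frame: the origin (TCP) lies at the very end of the fingers, on their centre line; the grasp point (between the pads) lies 19 mm behind it; z points along the fingers, y is the line along which they close (so a half turn about z gives the same grasp; the last joint's range is limited). The gripper opens to 93 mm and grips with 3 to 60 N. Pads are 15 mm wide; open, the fingers measure 128 mm over their backs; the gripper's body (75 mm by 188 mm) begins 65 mm behind the grasp point.
Start: joints at [-1.42, 0.259, 1.535, -0, 1.348, -0.203], TCP at [0.191, -0.516, 0.184] pointing down, gripper open.
Joint ranges: [-3.14, 3.14], [-0.91, 2.08], [0.19, 2.58], [-1.22, 4.36], [0.22, 2.71], [-3.12, 3.12]. Speed limits (rad/s): [2.57, 2.57, 3.14, 3.14, 3.14, 3.14].

INTERFACE

Orientations are given as a unit quaternion [x, y, z, w].
In Python, from plant import ctrl gives the robot as it stands.
- The arm moves only by the tool servo_tool, never from a script. Its argument "increments" is a list of rows, each a list of 2 entries, a list of its own where there are three numbers: the shift along the tool's x, y, z in m, then the turn, a rotation vector about the tool's x, y, z in rad. A call has exactly 8 rows; each row shifts and turns the commanded pose from where the row before left it, along the tool's axes as they then stand; what a row does not reach is not made up. A row lasts 1/10 s, in which the tool goes at most 50 mm and 8.59 degrees, less where a joint would pass 70% of its speed; a pose out of reach is approached as far as the arm can. A call with a gripper value outside its range is refused whole. "gripper" is the finger opening in m, from 0 to 0.093, set as the call begins (left out, the last holds). The fingers move at their own pace and stop on an object; "grip_force" is the grip in N (left out, the last holds). Time passes only in rows, so rows that do not move let the fingers close, or fill a call up. It gives the time, the measured TCP pose, the force, the opening and the grip force at its end, in the units of the state.
- ctrl.state(): the state, without advancing time (a new reading comes with each control period).
- ctrl.capture(name): name is "side" or "top"; returns the picture (480x640x3 uint8, red, green, blue); there is no depth.
- ctrl.camera_model(name): a dict with "K" (3x3 intrinsics, pixels), "dist" ([k1, k2, p1, p2, k3] as OpenCV has them; the pictures are not rectified), "R" (3x3) and "t" (3): a world point X has camera coordinates R X + t. Camera axes: x right, y down, z forward; pixel columns grow to the right and rows downward; lengths in m; the calibration is good to about 2 mm. A picture is of the moment at which its call begins. camera_model takes no time and is no camera call.
- ctrl.sign_off(): hands the job in; it is judged then, once.
Trained networks look in the newest picture that a camera, given by its name, has taken for a name from the list of things; names that differ only in an ending like _2 or _b are one class to them, and where a whole thing is asked for, a point or a joint stands for the part that bears it (a point fixed in the world has none). Each returns a list of dicts, best first, with "confidence" (0 to 1); they miss things now and then, are a little off and sometimes report something else, mostly with a low value. They report only what shows in the picture. A call takes as long as a camera call. They do not tell look-alikes from the thing itself.
- ctrl.search_frame(label, camera): "extent" ([left, top, width, height] in pixels, round what is visible of it).
- ctrl.regions_of(label, camera): "mask" (480x640 bool, what is visible of it) and "extent" ([left, top, width, height] in pixels, round what is visible of it).
- ctrl.landmark_of(label, camera): "centre" ([column, row] in pixels: a listed point, or the origin of a listed thing).
The state is a dict: "time_s": time; "joint_positions": joint angles; "qd": joint speeds; "joint_efforts": joint torques, N m; "position": TCP position; "tcp_rot": TCP orientation; "force": force on the tool from outside, world axes, zero at the start; "ft_torque": the same for the moment, N m; "width": finger opening in m; "grasp_force": force on a finger pad.
Only numpy, scipy, OpenCV 4.12 (cv2) and the standard library are available. Lean on these libraries where they do the work, as an engineer would, in place of code of your own. Each camera call takes 0.05 s, during which the arm holds its last target. There are 200 camera calls.

## Working session

There is one attempt and no reset: what is moved stays moved. The work goes in short steps, Python scripts to look and compute and a tool call to move; the robot and the scene stay as the last step left them, time stands still between calls to the robot, and variables do not carry over. Pictures are saved under pics/ and viewed, at most 10 in all, crops included, and the job is handed in when it is done.

Besides the shell and the picture viewer there is one more tool, called after "Emit:" as a command line: name --argument value ..., lists and objects as JSON in quotes. servo_tool: Moves the arm, as the interface text tells. Its arguments: {"type":"object","properties":{"increments":{"type":"array","items":{"type":"array"}},"gripper":{"type":"number"},"grip_force":{"type":"number"}},"required":["increments"]}

```bash
mkdir -p pics; cat > h.py <<'E'
from plant import ctrl
import numpy as np, cv2
from scipy.spatial.transform import Rotation as Rn
def ray(cam,px):
    m=ctrl.camera_model(cam);K=np.array(m["K"],float);d=np.array(m["dist"],float);R=np.array(m["R"]);t=np.array(m["t"])
    u=cv2.undistortPoints(np.array(px,float).reshape(-1,1,2),K,d).reshape(-1,2)
    D=np.c_[u,np.ones(len(u))]@R
    return -R.T@t,D
def onplane(cam,px,z):
    o,D=ray(cam,px); return o+D*((z-o[2])/D[:,2])[:,None]
def proj(cam,X):
    m=ctrl.camera_model(cam);R=np.array(m["R"],float);t=np.array(m["t"],float)
    return cv2.projectPoints(np.array(X,float).reshape(-1,3),cv2.Rodrigues(R)[0],t,np.array(m["K"],float),np.array(m["dist"],float))[0].reshape(-1,2)
def snap(cam,name):
    im=ctrl.capture(cam); cv2.imwrite(f"pics/{name}.png",im[:,:,::-1]); return im
def st():
    s=ctrl.state(); print({k:np.round(s[k],4).tolist() for k in s})
E
python3 - <<'E'
from h import *
np.set_printoptions(precision=3,suppress=True)
a=snap("top","top0");b=snap("side","side0")
st()
for c in("top","side"):
    print(c,ray(c,[[320,240]]))
    for l in("stick_a","caddy","pocket_left","pocket_right"):
        for r in ctrl.regions_of(l,c)[:5]:
            ys,xs=np.nonzero(r["mask"])
            box=cv2.minAreaRect(np.c_[xs,ys].astype(np.float32)) if len(xs) else None
            print(l,c,round(r["confidence"],2),r["extent"],len(xs),box)
    for l in("stick_a","caddy","pocket_left_seat","pocket_right_seat"):
        for r in ctrl.landmark_of(l,c)[:4]: print("LM",l,c,round(r["confidence"],2),np.round(r["centre"],1))
E
```

```text
{'time_s': 0.1, 'joint_positions': [-1.4198, 0.2593, 1.5359, -0.0, 1.348, -0.2028], 'qd': [0.0008, -0.0008, -0.0019, 0.0009, 0.0003, 0.0004], 'joint_efforts': [0.0024, -43.8216, -28.4641, 0.0722, 0.0362, -0.0], 'position': [0.1905, -0.5154, 0.1832], 'tcp_rot': [0.9844, 0.176, 0.0, -0.0008], 'force': [-0.2812, 0.5493, -0.2502], 'ft_torque': [0.0393, 0.0371, -0.022], 'grasp_force': 0.0, 'width': 0.0929}
top (array([0.446, 0.046, 0.99 ]), array([[ 0.111, -0.027, -0.993]]))
stick_a top 0.89 [206.9, 268.6, 83.7, 21.8] 1526 ((249.05821228027344, 279.4280700683594), (83.86842346191406, 18.616865158081055), 2.12109637260437)
stick_a top 0.79 [207.8, 338.2, 85.1, 41.6] 1727 ((247.7559814453125, 357.57049560546875), (83.86412048339844, 21.406169891357422), 15.395549774169922)
stick_a top 0.66 [215.6, 186.7, 85.9, 27.2] 1692 ((257.46343994140625, 199.17071533203125), (21.42371940612793, 82.16105651855469), 83.6598129272461)
caddy top 0.73 [380.4, 211.8, 139.4, 84.6] 7950 ((449.2162170410156, 253.20269775390625), (135.629150390625, 65.10198974609375), 9.462322235107422)
pocket_left top 0.78 [399
[... 1535 characters left out ...]
 0.37 [306.7, 122.6, 31.4, 48.1] 974 ((322.25677490234375, 144.45945739746094), (30.90700912475586, 47.84010696411133), 9.462322235107422)
pocket_right side 0.89 [308.8, 118.6, 31.2, 50.6] 996 ((322.75, 143.75), (32.359161376953125, 46.67564010620117), 11.309932708740234)
pocket_right side 0.6 [278.3, 120.9, 74.9, 103.1] 4823 ((318.558837890625, 169.76470947265625), (59.17869186401367, 102.10749816894531), 14.03624439239502)
LM stick_a side 0.82 [338.8 320.9]
LM stick_a side 0.72 [252.8 313.3]
LM stick_a side 0.64 [424.7 321. ]
LM caddy side 0.58 [317.8 179.3]
LM pocket_left_seat side 0.69 [314.8 166.2]
LM pocket_right_seat side 0.73 [321.6 133.1]
LM pocket_right_seat side 0.21 [260.8 238.9]
```

View pics/top0.png

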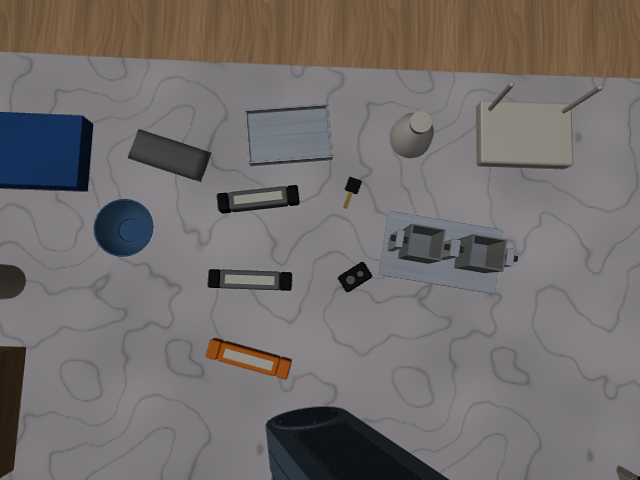

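View pics/side0.png

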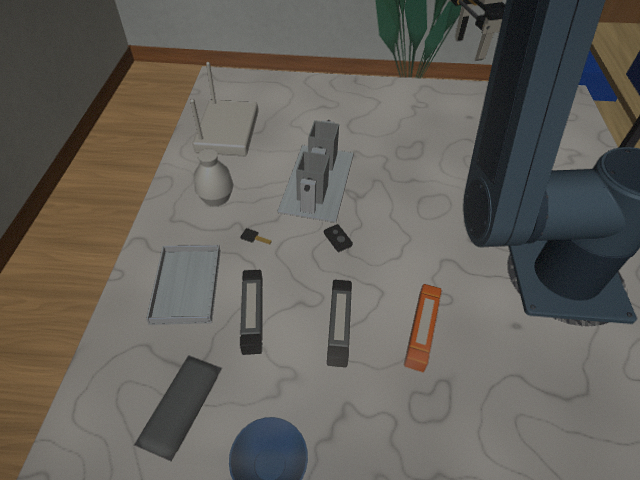

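The top picture shows three bars: grey at (258,199), grey at (249,280) and orange at (248,358). The two grey ones are the sticks, because orange is excluded by the task. The caddy is at about (442,250), with its pockets at (422,243) and (481,253). I'll fit poses and confirm them in one enlarged crop.

```bash
cat >> h.py <<'E'
def boxpts(x,y,yaw,L=.17,W=.038,H=.038):
    c,s=np.cos(yaw),np.sin(yaw)
    return np.array([[x+c*a*L/2-s*b*W/2,y+s*a*L/2+c*b*W/2,z] for a in(-1,1) for b in(-1,1) for z in(0,H)])
def sil(cam,P):
    m=np.zeros((1920,2560),np.uint8);q=proj(cam,P)
    cv2.fillConvexPoly(m,cv2.convexHull(((q+.5)*4).astype(np.int32)),1)
    return cv2.resize(m*255.,(640,480),interpolation=cv2.INTER_AREA)/255
from scipy.optimize import minimize
def fitbox(masks,x0):
    f=lambda p:sum(np.abs(sil(c,boxpts(p[0],p[1],p[2]))-m).sum() for c,m in masks.items())
    r=minimize(f,x0,method="Nelder-Mead",options=dict(initial_simplex=np.array(x0)+np.r_[np.zeros((1,3)),np.diag([.01,.01,.1])]))
    return r.x,r.fun
E
python3 - <<'E'
from h import *
np.set_printoptions(precision=4,suppress=True)
top=cv2.imread("pics/top0.png");side=cv2.imread("pics/side0.png")
R={c:ctrl.regions_of("stick_a",c)[:3] for c in("top","side")}
for n,pt,ps in(("far",(257,199),(251,312)),("near",(249,280),(339,323))):
    M={}
    for c,p in(("top",pt),("side",ps)):
        for r in R[c]:
            e=r["extent"]
            if np.hypot(e[0]+e[2]/2-p[0],e[1]+e[3]/2-p[1])<20: M[c]=r["mask"].astype(float)
    e0=onplane("top",[pt],.02)[0]
    print(n,list(M),e0)
    for c in [list(M)]+[[k] for k in M]:
        print(c,fitbox({k:M[k] for k in c},[e0[0],e0[1],-1.5]))
cr=cv2.resize(top[180:310,200:330],(780,780)[:2] and (590,590),interpolation=cv2.INTER_CUBIC)
cv2.imwrite("pics/crop_sticks.png",cr)
cr=cv2.resize(top[200:305,370:530],(800,525),interpolation=cv2.INTER_CUBIC)
cv2.imwrite("pics/crop_caddy.png",cr)
E
```

```text
far ['top', 'side'] [0.6373 0.1546 0.02  ]
['top', 'side'] (array([ 0.6378,  0.1512, -1.4244]), np.float64(219.0625))
['top'] (array([ 0.6374,  0.1518, -1.4221]), np.float64(94.1875))
['side'] (array([ 0.6379,  0.1507, -1.4259]), np.float64(123.25))
near ['top', 'side'] [0.4662 0.164  0.02  ]
['top', 'side'] (array([ 0.4674,  0.161 , -1.5806]), np.float64(215.25))
['top'] (array([ 0.4671,  0.1614, -1.5842]), np.float64(89.375))
['side'] (array([ 0.4674,  0.1604, -1.5808]), np.float64(115.25))
```

View pics/crop_sticks.png

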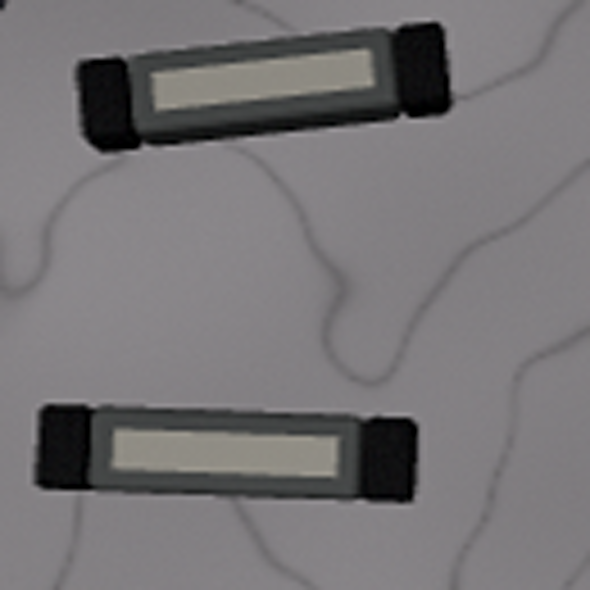

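View pics/crop_caddy.png

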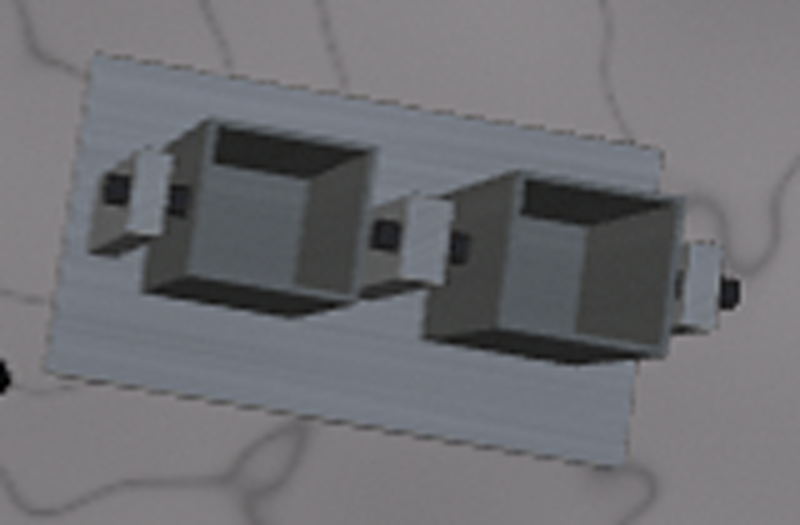

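Both grey bars at (257,199) and (249,280) show the pale strip and black caps, so they are the sticks. Plate corners in the full image are about (389,210), (502,230), (495,293) and (379,274). Next I'll fit the caddy pose and plan the first approach.

```bash
cat >> h.py <<'E'
def plan(x,y,z,yaw,n,fromp=None):
    """rows to reach tool-down pose with tool-x yaw; constant per-row turn"""
    s=ctrl.state(); p=np.array(s["position"]);R=Rn.from_quat(s["tcp_rot"])
    Rt=Rn.from_euler("z",yaw)*Rn.from_euler("x",np.pi)
    rv=(R.inv()*Rt).as_rotvec(); d=(np.array([x,y,z])-p)/n
    print("turn/row",np.round(rv/n,4))
    for i in range(n):
        print(np.round(R.inv().apply(d),4).tolist()); R=R*Rn.from_rotvec(rv/n)
E
python3 - <<'E'
from h import *
np.set_printoptions(precision=4,suppress=True)
from scipy.optimize import least_squares
px=(np.array([[97,53],[663,150],[625,467],[45,372]])+.5)/5-.5+[370,200]
loc=np.array([[.07,.125],[.07,-.125],[-.07,-.125],[-.07,.125]])
def cad(p,L):
    c,s=np.cos(p[2]),np.sin(p[2]);L=np.atleast_2d(L)
    return np.c_[p[0]+c*L[:,0]-s*L[:,1],p[1]+s*L[:,0]+c*L[:,1],L[:,2] if L.shape[1]>2 else np.full(len(L),.008)]
r=least_squares(lambda p:(proj("top",cad(p,loc))-px).ravel(),[.55,-.25,-.15])
print(r.x,r.fun)
S=cad(r.x,[[0,.06,.109],[0,-.06,.109]]);print(S,proj("top",S),proj("side",S))
# rim check
rim=cad(r.x,[[.031,.093,.114],[.031,.027,.114],[-.031,.027,.114],[-.031,.093,.114]]);print("left rim in crop",(proj("top",rim)-[370,200])*5)
plan(.467,.161,.12,1.571,16)
E
```

```text
[ 0.5387 -0.2415 -0.1378] [-0.5291 -0.2956  0.3414 -0.3897  0.0456  0.5901  0.1432  0.0634]
[[ 0.547  -0.182   0.109 ]
 [ 0.5305 -0.3009  0.109 ]] [[425.6808 241.7861]
 [487.0762 252.1559]] [[312.9585 163.5948]
 [323.8331 131.3271]]
left rim in crop [[208.3726 114.1248]
 [377.5087 142.7461]
 [355.7441 301.6538]
 [185.273  272.8858]]
turn/row [ 0.      0.     -0.0761]
[0.0309, -0.0337, 0.004]
[0.0333, -0.0313, 0.004]
[0.0356, -0.0286, 0.004]
[0.0377, -0.0258, 0.004]
[0.0395, -0.0229, 0.004]
[0.0412, -0.0198, 0.004]
[0.0426, -0.0166, 0.004]
[0.0437, -0.0134, 0.004]
[0.0446, -0.01, 0.004]
[0.0452, -0.0066, 0.004]
[0.0456, -0.0031, 0.004]
[0.0457, 0.0003, 0.004]
[0.0455, 0.0038, 0.004]
[0.0451, 0.0073, 0.004]
[0.0444, 0.0107, 0.004]
[0.0435, 0.014, 0.004]
```

Emit:
servo_tool --increments '[[[0.031,-0.034,0.0],[0,0,-0.076]],[[0.033,-0.031,0.0],[0,0,-0.076]],[[0.036,-0.029,0.0],[0,0,-0.076]],[[0.038,-0.026,0.0],[0,0,-0.076]],[[0.04,-0.023,0.0],[0,0,-0.076]],[[0.041,-0.02,0.0],[0,0,-0.076]],[[0.043,-0.017,0.0],[0,0,-0.076]],[[0.044,-0.013,0.0],[0,0,-0.076]]]' --gripper 0.08 --grip_force 30

```text
time_s: 1.8
position: [0.3299, -0.1742, 0.1842]
tcp_rot: [0.886, 0.464, 0.0, 0.0]
force: [0.3, -0.3, 0.3]
width: 0.0799
grasp_force: 0.0
```

Emit:
servo_tool --increments '[[[0.045,-0.01,0.0],[0,0,-0.076]],[[0.045,-0.007,0.01],[0,0,-0.076]],[[0.045,-0.003,0.01],[0,0,-0.076]],[[0.045,0,0.01],[0,0,-0.076]],[[0.045,0.004,0.01],[0,0,-0.076]],[[0.045,0.007,0.01],[0,0,-0.076]],[[0.044,0.01,0.01],[0,0,-0.076]],[[0.044,0.014,0.01],[0,0,-0.076]]]'

```text
time_s: 2.6
position: [0.4667, 0.1633, 0.1138]
tcp_rot: [0.706, 0.708, 0.0, 0.0]
force: [1.4, -1.0, 0.5]
width: 0.0803
grasp_force: 0.0
```

```bash
python3 -c "
from h import *
st(); plan(.467,.161,.012,1.565,4)"
```

```text
{'time_s': 2.6, 'joint_positions': [0.1108, 0.2203, 1.7684, -0.0002, 1.1521, 0.1084], 'qd': [0.8829, 0.622, -0.5303, -0.0047, -0.1085, 0.1255], 'joint_efforts': [-1.9652, -42.4435, -22.6789, 0.3619, 0.3998, -0.1071], 'position': [0.4667, 0.1633, 0.1138], 'tcp_rot': [0.7062, 0.708, 0.0002, 0.0003], 'force': [1.4338, -0.9939, 0.5453], 'ft_torque': [-0.0835, -0.1344, -0.036], 'grasp_force': 0.0, 'width': 0.0803}
turn/row [0.0002 0.     0.0021]
[-0.0006, 0.0, 0.0254]
[-0.0006, 0.0001, 0.0254]
[-0.0006, 0.0001, 0.0254]
[-0.0006, 0.0001, 0.0254]
```

Emit:
servo_tool --increments '[[[-0.002,0,0.03],[0,0,0]],[[0,0,0.03],[0,0,0]],[[0,0,0.025],[0,0,0]],[[0,0,0.016],[0,0,0]],[[0,0,0],[0,0,0]],[[0,0,0],[0,0,0]],[[0,0,0],[0,0,0]],[[0,0,0],[0,0,0]]]'

```text
time_s: 3.4
position: [0.4672, 0.1594, 0.0141]
tcp_rot: [0.707, 0.707, 0.001, 0.001]
force: [0.2, 0.3, -0.1]
width: 0.0801
grasp_force: 0.0
```

```bash
python3 -c "
from h import *
st()"
```

```text
{'time_s': 3.4, 'joint_positions': [0.1023, 0.3451, 1.8864, 0.0, 0.9077, 0.1034], 'qd': [-0.0008, -0.0007, 0.0053, 0.0004, -0.0, -0.0013], 'joint_efforts': [-0.0025, -41.1548, -21.111, 0.0632, 0.0068, 0.0001], 'position': [0.4672, 0.1594, 0.0141], 'tcp_rot': [0.7075, 0.7067, 0.0009, 0.0008], 'force': [0.2488, 0.3159, -0.137], 'ft_torque': [-0.0352, -0.0568, 0.0088], 'grasp_force': 0.0, 'width': 0.0801}
```

Emit:
servo_tool --increments '[[[0,0,0],[0,0,0]],[[0,0,0],[0,0,0]],[[0,0,0],[0,0,0]],[[0,0,0],[0,0,0]],[[0,0,0],[0,0,0]],[[0,0,0],[0,0,0]],[[0,0,0],[0,0,0]],[[0,0,0],[0,0,0]]]' --gripper 0.02 --grip_force 45

```text
time_s: 4.2
position: [0.4661, 0.1593, 0.0129]
tcp_rot: [0.707, 0.707, -0.0, -0.0]
force: [-1.1, -0.4, -0.2]
width: 0.022
grasp_force: 0.0
```

Emit:
servo_tool --increments '[[[0,0,-0.01],[0,0,0]],[[0,0,-0.02],[0,0,0]],[[0,0,-0.01],[0,0,0]],[[0,0,0],[0,0,0]],[[0,0,0],[0,0,0]],[[0,0,0],[0,0,0]],[[0,0,0],[0,0,0]],[[0,0,0],[0,0,0]]]'

```text
time_s: 5.0
position: [0.4658, 0.1593, 0.0524]
tcp_rot: [0.707, 0.707, -0.0, -0.0]
force: [-0.0, 0.5, 0.5]
width: 0.0201
grasp_force: 0.0
```

```bash
python3 -c "
from h import *
st()
for i in range(3): ctrl.capture('side'); print(np.round(ctrl.state()['ft_torque'],3),np.round(ctrl.state()['force'],3))
im=ctrl.capture('side'); cv2.imwrite('pics/s1.png',cv2.resize(im[230:400,230:450,::-1],(776,600),interpolation=cv2.INTER_CUBIC))"
```

```text
{'time_s': 5.0, 'joint_positions': [0.1024, 0.2909, 1.8474, -0.0, 1.0045, 0.1034], 'qd': [-0.0, -0.0017, -0.0016, -0.0004, -0.0006, -0.0017], 'joint_efforts': [0.0092, -40.3237, -23.1086, 0.0672, 0.0132, -0.0001], 'position': [0.4658, 0.1593, 0.0524], 'tcp_rot': [0.7074, 0.7068, -0.0004, -0.0003], 'force': [-0.0187, 0.4924, 0.5012], 'ft_torque': [-0.0679, -0.0455, -0.0039], 'grasp_force': 0.0, 'width': 0.0201}
[-0.115 -0.109  0.039] [-0.463  0.761 -0.057]
[-0.098 -0.078  0.027] [ 0.438 -0.277  0.103]
[ 0.011 -0.057 -0.013] [0.38  0.297 0.82 ]
```

View pics/s1.png

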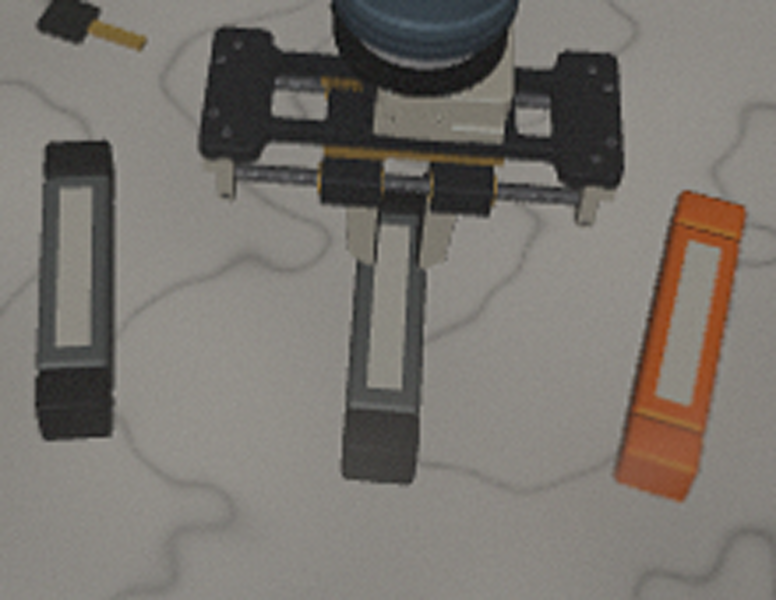

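```bash
python3 -c "
from h import *
st()
for z in (.0524,.0714,.117):
  P=[[.4658,.1593,z]]
  q=proj('side',P)[0]; print(z,q,(q-[230,230])*3.53)
b=boxpts(.4674,.161,-1.5806); print(((proj('side',b)-[230,230])*3.53).round())
im=ctrl.capture('top'); cv2.imwrite('pics/t1.png',cv2.resize(im[230:330,190:320,::-1],(780,600),interpolation=cv2.INTER_CUBIC))
q=proj('top',[[.4658,.1593,.0524],[.4658,.1593,.0714]]); print((q-[190,230])*6)"
```

```text
{'time_s': 5.2, 'joint_positions': [0.1024, 0.2905, 1.8469, -0.0, 1.0046, 0.1035], 'qd': [-0.0002, -0.0027, -0.0011, -0.0004, 0.0018, 0.0017], 'joint_efforts': [-0.0003, -40.2223, -23.1102, 0.067, 0.0106, -0.0001], 'position': [0.4661, 0.1593, 0.0528], 'tcp_rot': [0.7075, 0.7067, -0.0001, -0.0001], 'force': [-0.6124, 0.0139, -0.6354], 'ft_torque': [-0.0328, -0.124, 0.0274], 'grasp_force': 0.0, 'width': 0.0198}
0.0524 [341.24172314 310.67775921] [392.68328267 284.79249002]
0.0714 [341.83579788 305.16227269] [394.78036652 265.32282259]
0.117 [343.34722592 291.14810838] [400.11570751 215.85282258]
[[412. 487.]
 [417. 453.]
 [338. 480.]
 [341. 446.]
 [425. 212.]
 [430. 174.]
 [360. 207.]
 [363. 169.]]
[[356.18196783 299.33423569]
 [349.1764441  297.92691708]]
```

View pics/t1.png

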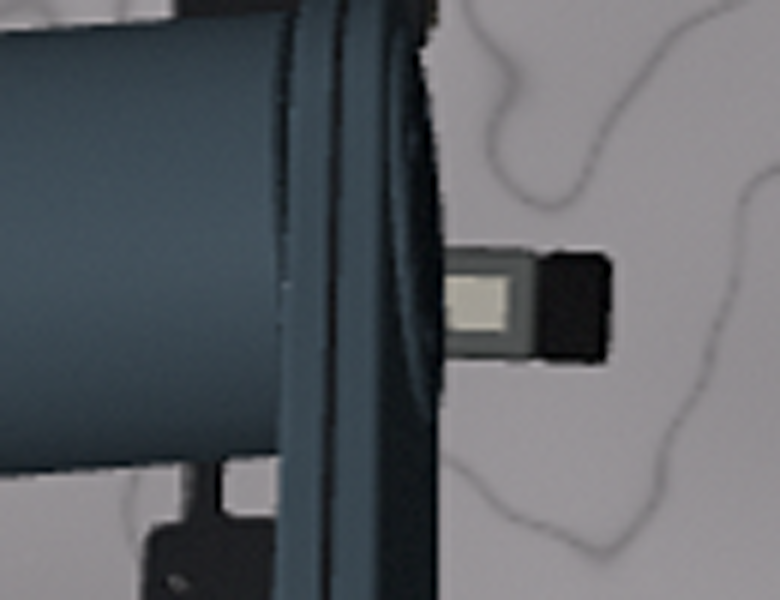

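The fingers closed to 20 mm without contact. In the side view their tips sit at row ~306, about 25–30 mm higher than the reported TCP, so they passed just over the stick. I'll open, go lower in guarded steps, and check by force.

Emit:
servo_tool --increments '[[[0,0,0],[0,0,0]],[[0,0,0],[0,0,0]],[[0,0,0],[0,0,0]],[[0,0,0],[0,0,0]],[[0,0,0],[0,0,0]],[[0,0,0.02],[0,0,0]],[[0,0,0.02],[0,0,0]],[[0,0,0.006],[0,0,0]]]' --gripper 0.075

```text
time_s: 6.05
position: [0.4647, 0.1591, 0.0054]
tcp_rot: [0.707, 0.707, -0.001, -0.001]
force: [-1.0, -0.2, 0.1]
width: 0.0742
grasp_force: 0.0
```

Emit:
servo_tool --increments '[[[0,0,0.004],[0,0,0]],[[0,0,0.004],[0,0,0]],[[0,0,0.003],[0,0,0]],[[0,0,0.002],[0,0,0]],[[0,0,0.002],[0,0,0]],[[0,0,0],[0,0,0]],[[0,0,0],[0,0,0]],[[0,0,0],[0,0,0]]]'

```text
time_s: 6.85
position: [0.4663, 0.1593, -0.0079]
tcp_rot: [0.707, 0.707, 0.0, 0.0]
force: [-0.9, 0.7, 1.0]
width: 0.0747
grasp_force: 0.0
```

```bash
python3 -c "
from h import *
st()
im=ctrl.capture('side'); cv2.imwrite('pics/s2.png',cv2.resize(im[230:400,230:450,::-1],(776,600),interpolation=cv2.INTER_CUBIC))"
```

```text
{'time_s': 6.85, 'joint_positions': [0.1025, 0.379, 1.9062, 0.0, 0.8561, 0.1034], 'qd': [-0.0017, -0.0005, -0.0015, 0.0008, 0.001, 0.0004], 'joint_efforts': [0.0005, -42.053, -19.9542, 0.0601, 0.0082, 0.0], 'position': [0.4663, 0.1593, -0.0079], 'tcp_rot': [0.7074, 0.7068, 0.0001, 0.0001], 'force': [-0.945, 0.655, 1.0108], 'ft_torque': [-0.0284, -0.061, -0.0123], 'grasp_force': 0.0, 'width': 0.0747}
```

View pics/s2.png

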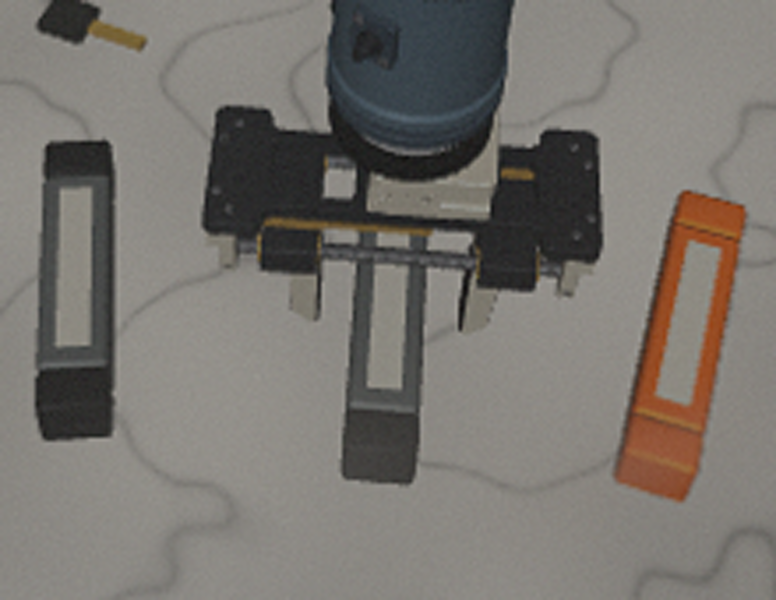

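Confirmed: no contact at reported z = −0.008, with the finger tips at crop (305,318) and (478,330) straddling the stick, centred on it. I'll go 11 mm lower, grip and lift.

Emit:
servo_tool --increments '[[[0,0,0.004],[0,0,0]],[[0,0,0.004],[0,0,0]],[[0,0,0.003],[0,0,0]],[[0,0,0],[0,0,0]],[[0,0,0],[0,0,0]],[[0,0,0],[0,0,0]],[[0,0,0],[0,0,0]],[[0,0,0],[0,0,0]]]' --gripper 0.02 --grip_force 45

```text
time_s: 7.7
position: [0.4661, 0.1593, -0.0191]
tcp_rot: [0.707, 0.707, -0.0, -0.0]
force: [-0.3, 0.2, -2.7]
width: 0.0381
grasp_force: 45.0
```

```bash
python3 -c "
from h import *
st()"
```

```text
{'time_s': 7.7, 'joint_positions': [0.1024, 0.397, 1.9154, 0.0, 0.8293, 0.1034], 'qd': [-0.0004, 0.0015, 0.0015, 0.0003, -0.0012, 0.0014], 'joint_efforts': [0.0635, -43.4325, -19.7715, 0.066, 0.0968, 0.0199], 'position': [0.4661, 0.1593, -0.0191], 'tcp_rot': [0.7075, 0.7068, -0.0, -0.0], 'force': [-0.2809, 0.1979, -2.7408], 'ft_torque': [-0.0012, -0.1168, 0.0048], 'grasp_force': 44.997, 'width': 0.0381}
```

Gripped. Next: lift 45 mm, hold, and read the torque.

Emit:
servo_tool --increments '[[[0,0,-0.01],[0,0,0]],[[0,0,-0.02],[0,0,0]],[[0,0,-0.015],[0,0,0]],[[0,0,0],[0,0,0]],[[0,0,0],[0,0,0]],[[0,0,0],[0,0,0]],[[0,0,0],[0,0,0]],[[0,0,0],[0,0,0]]]'

```text
time_s: 8.5
position: [0.4656, 0.1593, 0.0253]
tcp_rot: [0.707, 0.707, -0.001, -0.0]
force: [-0.4, 0.1, -2.1]
width: 0.0377
grasp_force: 45.0
```

```bash
python3 - <<'E'
from h import *
st()
T=[];F=[]
for i in range(4):
    ctrl.capture("side"); s=ctrl.state(); T.append(s["ft_torque"]);F.append(s["force"])
print(np.mean(T,0),np.std(T,0),np.mean(F,0))
for p in ctrl.landmark_of("stick_a","side")[:3]: print(p)
for r in ctrl.regions_of("stick_a","side")[:3]:
    ys,xs=np.nonzero(r["mask"]); print(r["extent"],len(xs))
    # end positions
    print("top end x,y",xs[ys<ys.min()+4].mean(),ys.min(),"bot",xs[ys>ys.max()-4].mean(),ys.max())
print(proj("side",boxpts(.466,.161,-1.5806)+[0,0,.045]).round(1))
E
```

```text
{'time_s': 8.5, 'joint_positions': [0.1025, 0.3286, 1.8758, 0.0, 0.9387, 0.1035], 'qd': [0.0008, -0.0006, -0.0029, 0.0001, 0.0003, -0.0002], 'joint_efforts': [0.0124, -42.3675, -22.5364, -0.0078, 0.0279, 0.0001], 'position': [0.4656, 0.1593, 0.0253], 'tcp_rot': [0.7075, 0.7067, -0.0005, -0.0005], 'force': [-0.4087, 0.0548, -2.0994], 'ft_torque': [0.0199, -0.0882, -0.0292], 'grasp_force': 44.9973, 'width': 0.0377}
[ 0.06674588 -0.08773366  0.0057204 ] [0.02771967 0.02554299 0.02976741] [ 0.22550005  0.37735285 -2.53918525]
{'centre': [253.9, 310.7], 'confidence': 0.83}
{'centre': [422.2, 323.9], 'confidence': 0.82}
{'centre': [339.9, 305.8], 'confidence': 0.78}
[402.6, 281.9, 37.8, 88.9] 1854
top end x,y 428.7674418604651 285 bot 418.3488372093023 370
[326.3, 282.4, 27.0, 71.0] 1346
top end x,y 341.2105263157895 284 bot 338.5925925925926 354
[242.0, 271.1, 21.9, 87.0] 1748
top end x,y 252.0 270 bot 250.2 354
[[349.2 356.6]
 [350.8 346.3]
 [327.5 354.6]
 [328.3 344.3]
 [352.7 277.3]
 [354.2 265.8]
 [333.5 275.8]
 [334.4 264.2]]
```

The moment about x rose by about +0.12 N·m with a 2.6 N load, so the centre of mass is toward −y: the heavy end is −y and the light end is +y. I'll lay it back, release, and slide 56 mm toward the light end.

Emit:
servo_tool --increments '[[[0,0,0.015],[0,0,0]],[[0,0,0.015],[0,0,0]],[[0,0,0.01],[0,0,0]],[[0,0,0.005],[0,0,0]],[[0,0,0],[0,0,0]],[[0,0,0],[0,0,0]],[[0,0,0],[0,0,0]],[[0,0,0],[0,0,0]]]'

```text
time_s: 9.6
position: [0.4663, 0.1593, -0.0189]
tcp_rot: [0.707, 0.707, 0.0, 0.0]
force: [-0.6, -0.7, -2.7]
width: 0.0378
grasp_force: 45.0
```

Emit:
servo_tool --increments '[[[0,0,0],[0,0,0]],[[0,0,0],[0,0,0]],[[0,0,0],[0,0,0]],[[0,0,0],[0,0,0]],[[0,0,0],[0,0,0]],[[0.02,0,0],[0,0,0]],[[0.02,0,0],[0,0,0]],[[0.016,0,0],[0,0,0]]]' --gripper 0.065

```text
time_s: 10.4
position: [0.4664, 0.2161, -0.019]
tcp_rot: [0.708, 0.707, 0.0, 0.0]
force: [0.5, -0.3, -0.4]
width: 0.0649
grasp_force: 0.0
```

Emit:
servo_tool --increments '[[[0,0,0],[0,0,0]],[[0,0,0],[0,0,0]],[[0,0,0],[0,0,0]],[[0,0,0],[0,0,0]],[[0,0,0],[0,0,0]],[[0,0,0],[0,0,0]],[[0,0,0],[0,0,0]],[[0,0,0],[0,0,0]]]' --gripper 0.02 --grip_force 20

```text
time_s: 11.2
position: [0.4662, 0.2151, -0.0191]
tcp_rot: [0.708, 0.707, -0.0, 0.0]
force: [0.5, -2.1, -0.0]
width: 0.0379
grasp_force: 20.0
```

```bash
python3 -c "
from h import *
st();plan(.5305,-.301,.26,1.571-.138,16)"
```

```text
{'time_s': 11.2, 'joint_positions': [0.2148, 0.4257, 1.8644, -0.0002, 0.8516, 0.2162], 'qd': [0.003, 0.0008, -0.0002, -0.0002, 0.0004, 0.0003], 'joint_efforts': [0.5989, -44.7703, -20.1182, 0.4062, -0.0877, 0.0003], 'position': [0.4662, 0.2151, -0.0191], 'tcp_rot': [0.7075, 0.7067, -0.0001, 0.0], 'force': [0.4576, -2.123, -0.0294], 'ft_torque': [-0.2506, -0.0492, 0.0042], 'grasp_force': 19.9998, 'width': 0.0379}
turn/row [-0.      0.      0.0085]
[-0.0323, 0.0041, -0.0174]
[-0.0322, 0.0043, -0.0174]
[-0.0322, 0.0046, -0.0174]
[-0.0321, 0.0049, -0.0174]
[-0.0321, 0.0052, -0.0174]
[-0.032, 0.0054, -0.0174]
[-0.032, 0.0057, -0.0174]
[-0.032, 0.006, -0.0174]
[-0.0319, 0.0062, -0.0174]
[-0.0318, 0.0065, -0.0174]
[-0.0318, 0.0068, -0.0174]
[-0.0317, 0.0071, -0.0174]
[-0.0317, 0.0073, -0.0174]
[-0.0316, 0.0076, -0.0174]
[-0.0315, 0.0079, -0.0174]
[-0.0315, 0.0081, -0.0174]
```

Emit:
servo_tool --increments '[[[0,0,-0.02],[0,0,0]],[[0,0,-0.035],[0,0,0]],[[0,0,-0.035],[0,0,0]],[[0,0,-0.035],[0,0,0]],[[0,0,-0.035],[0,0,0]],[[0,0,-0.035],[0,0,0]],[[0,0,-0.035],[0,0,0]],[[0,0,-0.035],[0,0,0]]]'

```text
time_s: 12.0
position: [0.4655, 0.2156, 0.247]
tcp_rot: [0.707, 0.707, -0.0, -0.001]
force: [2.2, 0.4, -3.3]
width: 0.0378
grasp_force: 20.0
```

Emit:
servo_tool --increments '[[[0,0,0],[0,0,0]],[[0,0,0],[0,0,0]],[[0,0,0],[0,0,0]],[[0,0,0],[0,0,0]],[[0,0,0],[0,0,0]],[[0,0,0],[0,0,0]],[[0,0,0],[0,0,0]],[[0,0,0],[0,0,0]]]' --grip_force 10

```text
time_s: 12.8
position: [0.4662, 0.2153, 0.2458]
tcp_rot: [0.707, 0.707, -0.0, -0.0]
force: [-0.2, -0.3, -2.7]
width: 0.0376
grasp_force: 10.0
```

```bash
python3 -c "
from h import *
st();im=snap('side','s3'); cv2.imwrite('pics/s3c.png',cv2.resize(im[100:400,200:480,::-1],(560,600)))"
```

```text
{'time_s': 12.8, 'joint_positions': [0.2151, 0.1573, 1.5128, -0.0, 1.4717, 0.2162], 'qd': [0.001, -0.0034, -0.0002, 0.0016, 0.0027, 0.0009], 'joint_efforts': [-0.0032, -40.1302, -30.5889, 0.0208, 0.0117, 0.0], 'position': [0.4662, 0.2153, 0.2458], 'tcp_rot': [0.7075, 0.7067, -0.0001, -0.0001], 'force': [-0.2106, -0.3409, -2.743], 'ft_torque': [0.018, -0.0688, -0.0036], 'grasp_force': 9.9999, 'width': 0.0376}
```

View pics/s3c.png

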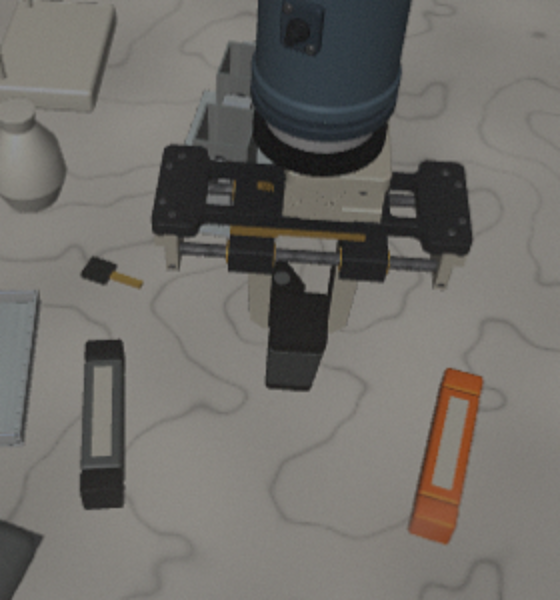

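```bash
python3 - <<'E'
from h import *
np.set_printoptions(precision=0,suppress=True)
g=np.array([.466,.2155,.246+.019+.028])
for off in (0,.028):
  g[2]=.246+.019+off
  for a in (0,20,45,70,80,90):
    t=np.radians(a); u=np.array([0,np.cos(t),np.sin(t)]); v=np.array([0,-np.sin(t),np.cos(t)])  # u to light end, v stick's up face
    c=g-.054*u-.009*v
    P=lambda l,s,h:(proj("side",[c+l*u+s*np.array([.019,0,0])+h*v])[0]-[200,100])*2
    print(off,a,"end face",[P(.085,s,h).tolist() for s in(-.019/.019,1) for h in(-.019,.019)],"cap in",P(.061,0,-.019),P(.061,0,.019),"heavy end",P(-.085,0,-.019),P(-.085,0,.019))
E
```

```text
0 0 end face [[318.21550111588135, 391.7061647630958], [322.9557123129813, 361.15488889366407], [265.4266891594573, 387.7044288531978], [267.8231937948608, 357.06780548728364]] cap in [293. 362.] [296. 331.] heavy end [299. 219.] [302. 187.]
0 20 end face [[319.526000219704, 391.237042932225], [324.37817712080584, 346.37751917428955], [265.5972751862389, 387.15016488393064], [268.88942915253824, 342.30908318559773]] cap in [293. 369.] [297. 325.] heavy end [295. 271.] [298. 232.]
0 45 end face [[321.7082410017157, 380.5476395000784], [325.7863212231118, 325.80052930198883], [266.49200441686673, 376.3955030286472], [270.31362488111006, 321.7959747125152]] cap in [293. 372.] [297. 319.] heavy end [290. 342.] [293. 298.]
0 70 end face [[324.0995859376852, 360.15021950053324], [326.50924372587804, 306.9954241180599], [268.00873080926795, 355.99518142203317], [271.55573921140444, 303.0850214232046]] cap in [294. 367.] [297. 316.] heavy end [285. 412.] [288. 368.]
0 80 end face [[325.0002583668331, 350.10824230582796], [326.57003686181827, 300.87677544974525], [268.72608666916165, 345.9707
[... 1141 characters left out ...]
5.3833704519574], [330.4069131940454, 280.9641801482878], [269.95802680784595, 331.16412795382394], [273.58945194531884, 277.0027603238266]] cap in [297. 344.] [300. 291.] heavy end [287. 393.] [290. 349.]
0.028 80 end face [[328.93154923698796, 324.91350713092663], [330.4475161423413, 274.79959420946744], [270.7077041103904, 320.71348191187565], [273.97635043656067, 270.8813644599398]] cap in [297. 339.] [300. 290.] heavy end [286. 420.] [288. 377.]
0.028 90 end face [[329.78689981716536, 313.90127125736444], [330.3465131336012, 269.80530325111255], [271.4814217227372, 309.7307313328807], [274.2754949552515, 265.930114716964]] cap in [298. 334.] [300. 290.] heavy end [285. 445.] [287. 404.]
```

The crop matches a hang of about 70°: the light cap end is at crop (300,310), and the foreshortened body runs down to (290,388). The residual moment agrees. I'll soften the grip so it hangs plumb, and carry it over the right pocket.

```bash
python3 -c "
from h import *
plan(.529,-.310,.255,1.571-.138,12)"
```

```text
turn/row [-0.     -0.      0.0114]
[-0.0438, 0.0053, -0.0008]
[-0.0437, 0.0058, -0.0008]
[-0.0436, 0.0063, -0.0008]
[-0.0436, 0.0068, -0.0008]
[-0.0435, 0.0073, -0.0008]
[-0.0434, 0.0078, -0.0008]
[-0.0433, 0.0083, -0.0008]
[-0.0432, 0.0087, -0.0008]
[-0.0431, 0.0092, -0.0008]
[-0.043, 0.0097, -0.0008]
[-0.0429, 0.0102, -0.0008]
[-0.0428, 0.0107, -0.0008]
```

Emit:
servo_tool --increments '[[[-0.044,0.005,-0.001],[0,0,0.011]],[[-0.044,0.006,-0.001],[0,0,0.011]],[[-0.044,0.006,-0.001],[0,0,0.011]],[[-0.044,0.007,-0.001],[0,0,0.011]],[[-0.043,0.007,-0.001],[0,0,0.011]],[[-0.043,0.008,-0.001],[0,0,0.011]],[[-0.043,0.008,-0.001],[0,0,0.012]],[[-0.043,0.009,-0.001],[0,0,0.012]]]' --grip_force 6

```text
time_s: 13.65
position: [0.5084, -0.1367, 0.2542]
tcp_rot: [0.739, 0.674, 0.0, 0.0]
force: [0.5, 0.3, -2.7]
width: 0.0379
grasp_force: 6.0
```

Emit:
servo_tool --increments '[[[-0.043,0.009,0],[0,0,0.012]],[[-0.043,0.01,0],[0,0,0.012]],[[-0.043,0.01,0],[0,0,0.012]],[[-0.043,0.01,0],[0,0,0.012]],[[0,0,0],[0,0,0]],[[0,0,0],[0,0,0]],[[0,0,0],[0,0,0]],[[0,0,0],[0,0,0]]]' --grip_force 5

```text
time_s: 14.45
position: [0.5287, -0.3084, 0.2544]
tcp_rot: [0.754, 0.657, 0.0, -0.0]
force: [-0.2, -0.5, -2.2]
width: 0.0377
grasp_force: 5.0
```

```bash
python3 - <<'E'
from h import *
np.set_printoptions(precision=0,suppress=True)
st();im=snap('side','s4'); x0,y0,k=240,20,3.5
s=ctrl.state(); tx=Rn.from_quat(s["tcp_rot"]).apply([1,0,0]);ty=Rn.from_quat(s["tcp_rot"]).apply([0,1,0])
g=np.array(s["position"])+[0,0,.047]
big=cv2.resize(im[y0:y0+170,x0:x0+150,::-1],None,fx=k,fy=k,interpolation=cv2.INTER_CUBIC)
for a,col in((90,(0,255,0)),(75,(0,0,255))):
    t=np.radians(a); u=np.cos(t)*tx+np.sin(t)*np.array([0,0,1]); v=-np.sin(t)*tx+np.cos(t)*np.array([0,0,1])
    c=g-.054*u-.009*v
    q=(proj("side",[c+l*.085*u+w*.019*ty-.019*v for l,w in((-1,-1),(-1,1),(1,1),(1,-1))])-[x0,y0])*k
    cv2.polylines(big,[q.astype(int)],True,col,1)
cv2.imwrite("pics/s4c.png",big); print(big.shape)
E
```

```text
{'time_s': 14.45, 'joint_positions': [-0.7104, 0.3385, 1.255, 0.0005, 1.5481, -0.5731], 'qd': [0.0033, -0.002, -0.0021, -0.0016, -0.0018, -0.0004], 'joint_efforts': [-0.5977, -50.9234, -31.1435, -0.0604, -0.0229, 0.0035], 'position': [0.5287, -0.3084, 0.2544], 'tcp_rot': [0.754, 0.6569, 0.0002, -0.0], 'force': [-0.2378, -0.4519, -2.1991], 'ft_torque': [0.0376, -0.0765, 0.0281], 'grasp_force': 4.9999, 'width': 0.0377}
(595, 525, 3)
```

View pics/s4c.png

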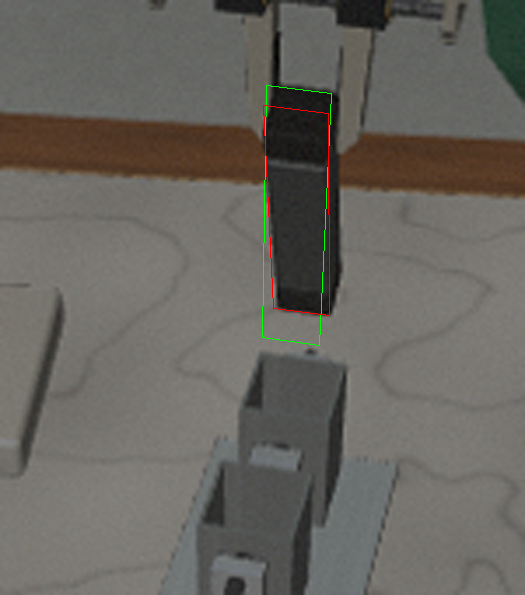

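The overlay fits a hang of about 74°, with the heavy end leaning to −y and lateral alignment good over the right pocket. I'll tilt the tool by 0.28 rad to plumb it, then descend.

Emit:
servo_tool --increments '[[[0.006,0,0],[0,0.14,0]],[[0.006,0,0],[0,0.14,0]],[[0,0,0],[0,0,0]],[[0,0,0],[0,0,0]],[[-0.004,0,0.014],[0,0,0]],[[-0.004,0,0.014],[0,0,0]],[[0,0,0],[0,0,0]],[[0,0,0],[0,0,0]]]'

```text
time_s: 15.3
position: [0.5306, -0.2969, 0.2267]
tcp_rot: [0.747, 0.651, 0.105, -0.091]
force: [0.3, -0.0, -2.0]
width: 0.038
grasp_force: 5.0
```

```bash
cat >> h.py <<'E'
def stickside(ps,zoff=.047,L=.054):
    pass
E
python3 - <<'E'
from h import *
np.set_printoptions(precision=1,suppress=True)
st();im=snap('side','s5')
s=ctrl.state();R=Rn.from_quat(s["tcp_rot"]);p=np.array(s["position"])
g=p-R.apply([0,0,.047]); h=np.array([.137,.99,0]); ty=np.array([.99,-.137,0])
print("grasp",np.round(g,4))
b=g+.009*h-[0,0,.139]
for n,z in(("bottom near face",b+.019*h),):
    print(n,proj("side",[z-.019*ty,z+.019*ty]))
for r in ctrl.regions_of("stick_a","side")[:4]:
    ys,xs=np.nonzero(r["mask"]); print(round(r["confidence"],2),r["extent"])
    if r["extent"][1]<120:
        for y in range(ys.min(),ys.max()+1,6): k=xs[ys==y]; print(y,k.min(),k.max())
E
```

```text
{'time_s': 15.3, 'joint_positions': [-0.8371, 0.4381, 1.2099, 0.2132, 1.6728, -0.6975], 'qd': [-0.0097, -0.0026, -0.0258, 0.0049, 0.0044, -0.0017], 'joint_efforts': [-0.1124, -54.3967, -28.7669, 1.366, 1.1737, 0.0036], 'position': [0.5306, -0.2969, 0.2267], 'tcp_rot': [0.7466, 0.6507, 0.1048, -0.0909], 'force': [0.3463, -0.0071, -1.9964], 'ft_torque': [-0.359, -0.0731, 0.022], 'grasp_force': 5.0, 'width': 0.038}
grasp [ 0.5 -0.3  0.3]
bottom near face [[330.6 128.8]
 [314.7 126.5]]
0.9 [239.5, 269.8, 22.2, 88.0]
0.69 [401.7, 280.0, 42.3, 95.2]
0.64 [307.6, 120.9, 33.2, 50.2]
0.62 [312.7, 52.9, 23.7, 77.3]
55 320 323
61 316 336
67 315 335
73 315 334
79 315 335
85 315 335
91 315 335
97 315 334
103 315 333
109 315 333
115 315 333
121 315 332
127 315 331
```

The stick is plumb over the mouth and matches the prediction to within about 1 px. Descending.

Emit:
servo_tool --increments '[[[-0.0033,0,0.0115],[0,0,0]],[[-0.0033,0,0.0115],[0,0,0]],[[-0.0033,0,0.0115],[0,0,0]],[[-0.0033,0,0.0115],[0,0,0]],[[-0.0033,0,0.0115],[0,0,0]],[[-0.0033,0,0.0115],[0,0,0]],[[-0.0033,0,0.0115],[0,0,0]],[[0,0,0],[0,0,0]]]'

```text
time_s: 16.2
position: [0.5293, -0.2972, 0.1396]
tcp_rot: [0.747, 0.65, 0.105, -0.093]
force: [-0.5, 0.4, -2.9]
width: 0.038
grasp_force: 5.0
```

```bash
python3 - <<'E'
from h import *
np.set_printoptions(precision=1,suppress=True)
st();im=snap('side','s6')
s=ctrl.state();R=Rn.from_quat(s["tcp_rot"]);p=np.array(s["position"])
g=p-R.apply([0,0,.047]); h=np.array([.137,.99,0]); ty=np.array([.99,-.137,0])
t=g+.009*h+[0,0,.031]; print("top end far/near edge",proj("side",[t-.019*h,t+.019*h]))
for l in("stick_a","pocket_right"):
  for r in ctrl.regions_of(l,"side")[:4]: print(l,round(r["confidence"],2),r["extent"])
E
```

```text
{'time_s': 16.2, 'joint_positions': [-0.8397, 0.4903, 1.341, 0.2132, 1.4991, -0.7357], 'qd': [0.0008, -0.019, -0.0341, 0.0046, 0.0327, 0.0057], 'joint_efforts': [0.0006, -57.2067, -28.2258, 1.4337, 0.9344, -0.0524], 'position': [0.5293, -0.2972, 0.1396], 'tcp_rot': [0.7472, 0.6496, 0.1052, -0.0935], 'force': [-0.4937, 0.3589, -2.9063], 'ft_torque': [-0.2824, -0.0515, -0.0141], 'grasp_force': 4.9999, 'width': 0.038}
top end far/near edge [[327.6  86.5]
 [324.1  95.9]]
stick_a 0.83 [242.0, 269.7, 22.0, 87.1]
stick_a 0.76 [313.3, 91.3, 20.5, 46.8]
pocket_right 0.61 [311.3, 117.7, 28.9, 52.0]
```

Emit:
servo_tool --increments '[[[-0.0014,0,0.005],[0,0,0]],[[-0.0014,0,0.005],[0,0,0]],[[-0.0011,0,0.004],[0,0,0]],[[-0.0008,0,0.003],[0,0,0]],[[-0.0006,0,0.002],[0,0,0]],[[0,0,0],[0,0,0]],[[0,0,0],[0,0,0]],[[0,0,0],[0,0,0]]]'

```text
time_s: 17.15
position: [0.5305, -0.2985, 0.1233]
tcp_rot: [0.747, 0.65, 0.105, -0.091]
force: [-1.9, -0.7, 6.4]
width: 0.0379
grasp_force: 5.0
```

Floor contact (+6 N). Now I release and retract along the tool axis.

Emit:
servo_tool --increments '[[[0,0,0],[0,0,0]],[[0,0,0],[0,0,0]],[[0,0,0],[0,0,0]],[[0,0,0],[0,0,0]],[[0,0,0],[0,0,0]],[[0,0,0],[0,0,0]],[[0,0,0],[0,0,0]],[[0,0,0],[0,0,0]]]' --gripper 0.07

```text
time_s: 17.95
position: [0.5302, -0.2979, 0.1222]
tcp_rot: [0.747, 0.65, 0.105, -0.092]
force: [-1.2, -0.8, -0.0]
width: 0.0702
grasp_force: 0.0
```

Emit:
servo_tool --increments '[[[0,0,-0.01],[0,0,0]],[[0,0,-0.015],[0,0,0]],[[0,0,-0.025],[0,0,0]],[[0,0,-0.03],[0,0,0]],[[0,0,-0.03],[0,0,0]],[[0,0,-0.03],[0,-0.14,0]],[[0,0,0],[0,-0.14,0]],[[0,0,0],[0,0,0]]]'

```text
time_s: 18.75
position: [0.5264, -0.3337, 0.2608]
tcp_rot: [0.753, 0.658, -0.0, 0.004]
force: [-0.1, 1.0, -0.3]
width: 0.0701
grasp_force: 0.0
```

```bash
python3 - <<'E'
from h import *
np.set_printoptions(precision=1,suppress=True)
st();im=snap('side','s7')
h=np.array([.137,.99,0]); ty=np.array([.99,-.137,0]); c=np.array([.5305,-.3009,0])
P=[c+[0,0,z]+a*.019*h+b*.019*ty for z in(.194,) for a in(-1,1) for b in(-1,1)]
q=proj("side",P);print("expected top",q,"rim",proj("side",[c+[0,0,.114]+.033*h]))
for l in("stick_a","pocket_right","pocket_left"):
  for r in ctrl.regions_of(l,"side")[:4]: print(l,round(r["confidence"],2),r["extent"])
big=cv2.resize(im[40:240,240:400,::-1],None,fx=3,fy=3,interpolation=cv2.INTER_CUBIC); cv2.imwrite("pics/s7c.png",big)
plan(.637,.151,.10,1.571+.146,12)
E
```

```text
{'time_s': 18.75, 'joint_positions': [-0.743, 0.3531, 1.2191, -0.001, 1.5623, -0.6082], 'qd': [-0.0591, 0.0598, -0.0085, 0.0644, 0.0606, -0.0629], 'joint_efforts': [0.1187, -50.9507, -29.8394, -0.8159, -0.7314, 0.6112], 'position': [0.5264, -0.3337, 0.2608], 'tcp_rot': [0.7531, 0.6579, -0.0001, 0.0035], 'force': [-0.082, 1.0362, -0.344], 'ft_torque': [0.0666, -0.0656, -0.0513], 'grasp_force': 0.0, 'width': 0.0701}
expected top [[334.8  96.8]
 [318.5  94.6]
 [331.6 106.3]
 [314.9 104. ]] rim [[321. 138.]]
stick_a 0.87 [312.9, 94.8, 22.8, 44.0]
stick_a 0.76 [404.1, 282.6, 37.4, 91.0]
stick_a 0.62 [240.6, 268.4, 22.0, 88.1]
pocket_right 0.81 [310.6, 119.0, 28.5, 50.5]
pocket_left 0.75 [300.1, 151.0, 28.1, 53.4]
turn/row [-0. -0. -0.]
[0.0415, 0.0037, 0.0131]
[0.0414, 0.0046, 0.0131]
[0.0413, 0.0056, 0.0131]
[0.0412, 0.0066, 0.0131]
[0.041, 0.0076, 0.0131]
[0.0408, 0.0086, 0.013]
[0.0406, 0.0095, 0.013]
[0.0403, 0.0105, 0.013]
[0.0401, 0.0114, 0.013]
[0.0398, 0.0124, 0.013]
[0.0395, 0.0133, 0.013]
[0.0392, 0.0143, 0.013]
```

The right pocket stick sits as predicted (extent column 313–336, top row 95), with the pocket upright. On to the far stick.

Emit:
servo_tool --increments '[[[0.041,0.004,0],[0,0,-0.024]],[[0.041,0.005,0],[0,0,-0.024]],[[0.041,0.006,0],[0,0,-0.024]],[[0.041,0.007,0],[0,0,-0.024]],[[0.041,0.008,0],[0,0,-0.024]],[[0.041,0.009,0],[0,0,-0.024]],[[0.041,0.01,0.01],[0,0,-0.024]],[[0.04,0.011,0.02],[0,0,-0.024]]]'

```text
time_s: 19.75
position: [0.604, -0.0125, 0.2268]
tcp_rot: [0.689, 0.725, 0.001, 0.0]
force: [-0.3, -0.2, -0.3]
width: 0.0698
grasp_force: 0.0
```

Emit:
servo_tool --increments '[[[0.04,0.011,0.03],[0,0,-0.024]],[[0.04,0.012,0.03],[0,0,-0.024]],[[0.04,0.013,0.03],[0,0,-0.024]],[[0.039,0.014,0.03],[0,0,-0.024]],[[0,0,0],[0,0,0]],[[0,0,0],[0,0,0]],[[0,0,0],[0,0,0]],[[0,0,0],[0,0,0]]]'

```text
time_s: 20.55
position: [0.6386, 0.1441, 0.1112]
tcp_rot: [0.653, 0.757, 0.001, 0.001]
force: [0.4, 0.1, -0.1]
width: 0.0701
grasp_force: 0.0
```

```bash
python3 - <<'E'
from h import *
st()
T=[]
for i in range(4): ctrl.capture("side"); T.append(ctrl.state()["ft_torque"])
print(np.mean(T,0).round(3))
plan(.638,.151,-.019,1.717,1)
E
```

```text
{'time_s': 20.55, 'joint_positions': [0.052, 0.4943, 1.3664, -0.0001, 1.2791, -0.0944], 'qd': [0.0034, -0.0092, 0.0053, 0.0003, -0.0026, 0.0007], 'joint_efforts': [0.3577, -55.2027, -27.3894, 0.0973, 0.0285, -0.0064], 'position': [0.6386, 0.1441, 0.1112], 'tcp_rot': [0.6535, 0.7569, 0.0006, 0.0007], 'force': [0.3932, 0.0601, -0.091], 'ft_torque': [-0.0776, -0.0954, -0.0487], 'grasp_force': 0.0, 'width': 0.0701}
[-0.027 -0.102  0.003]
turn/row [0.0015 0.0001 0.0014]
[0.0059, 0.0007, 0.1299]
```

Emit:
servo_tool --increments '[[[0.006,0.001,0.03],[0,0,0]],[[0,0,0.035],[0,0,0]],[[0,0,0.035],[0,0,0]],[[0,0,0.015],[0,0,0]],[[0,0,0.005],[0,0,0]],[[0,0,0.004],[0,0,0]],[[0,0,0],[0,0,0]],[[0,0,0],[0,0,0]]]'

```text
time_s: 21.55
position: [0.6389, 0.1522, -0.0124]
tcp_rot: [0.653, 0.758, 0.001, 0.001]
force: [-0.5, 0.4, 0.4]
width: 0.07
grasp_force: 0.0
```

Emit:
servo_tool --increments '[[[0,0,0.002],[0,0,0]],[[0,0,0],[0,0,0]],[[0,0,0],[0,0,0]],[[0,0,0],[0,0,0]],[[0,0,0],[0,0,0]],[[0,0,0],[0,0,0]],[[0,0,0],[0,0,0]],[[0,0,0],[0,0,0]]]' --gripper 0.02 --grip_force 45

```text
time_s: 22.35
position: [0.6376, 0.1522, -0.016]
tcp_rot: [0.653, 0.758, 0.0, 0.0]
force: [-0.3, -0.6, 0.8]
width: 0.0381
grasp_force: 45.0
```

Emit:
servo_tool --increments '[[[0,0,-0.01],[0,0,0]],[[0,0,-0.02],[0,0,0]],[[0,0,-0.015],[0,0,0]],[[0,0,0],[0,0,0]],[[0,0,0],[0,0,0]],[[0,0,0],[0,0,0]],[[0,0,0],[0,0,0]],[[0,0,0],[0,0,0]]]'

```text
time_s: 23.15
position: [0.637, 0.1521, 0.0281]
tcp_rot: [0.653, 0.758, -0.001, -0.001]
force: [-0.8, 0.4, -3.2]
width: 0.0375
grasp_force: 45.0
```

```bash
python3 - <<'E'
from h import *
T=[];F=[]
for i in range(6): ctrl.capture("side"); s=ctrl.state();T.append(s["ft_torque"]);F.append(s["force"])
print(s["position"],s["width"],np.mean(T,0).round(3),np.std(T,0).round(3),np.mean(F,0).round(2))
E
```

```text
[0.63756135 0.15213592 0.02882229] 0.037458510049126086 [ 0.081 -0.067  0.009] [0.022 0.016 0.018] [-0.07 -0.01 -2.93]
```

The moment about x rose by about +0.11 N·m, so the heavy end is −y again and the light end is +y. Lay back, release, slide, re-grip.

Emit:
servo_tool --increments '[[[0,0,0.015],[0,0,0]],[[0,0,0.015],[0,0,0]],[[0,0,0.01],[0,0,0]],[[0,0,0.005],[0,0,0]],[[0,0,0],[0,0,0]],[[0,0,0],[0,0,0]],[[0,0,0],[0,0,0]],[[0,0,0],[0,0,0]]]'

```text
time_s: 24.25
position: [0.6361, 0.152, -0.0161]
tcp_rot: [0.652, 0.758, -0.001, -0.001]
force: [-4.7, -1.1, 4.8]
width: 0.0373
grasp_force: 45.0
```

Emit:
servo_tool --increments '[[[0,0,0],[0,0,0]],[[0,0,0],[0,0,0]],[[0,0,0],[0,0,0]],[[0,0,0],[0,0,0]],[[0,0,0],[0,0,0]],[[0.02,0,0],[0,0,0]],[[0.02,0,0],[0,0,0]],[[0.015,0,0],[0,0,0]]]' --gripper 0.065

```text
time_s: 25.05
position: [0.6293, 0.2075, -0.0161]
tcp_rot: [0.653, 0.758, 0.0, -0.0]
force: [-0.3, -0.5, -1.1]
width: 0.0652
grasp_force: 0.0
```

Emit:
servo_tool --increments '[[[0,0,0],[0,0,0]],[[0,0,0],[0,0,0]],[[0,0,0],[0,0,0]],[[0,0,0],[0,0,0]],[[0,0,0],[0,0,0]],[[0,0,0],[0,0,0]],[[0,0,0],[0,0,0]],[[0,0,0],[0,0,0]]]' --gripper 0.02 --grip_force 20

```text
time_s: 25.85
position: [0.6295, 0.2061, -0.0161]
tcp_rot: [0.653, 0.758, -0.0, 0.0]
force: [0.6, -1.2, -0.1]
width: 0.0377
grasp_force: 20.0
```

Emit:
servo_tool --increments '[[[0,0,-0.02],[0,0,0]],[[0,0,-0.035],[0,0,0]],[[0,0,-0.035],[0,0,0]],[[0,0,-0.035],[0,0,0]],[[0,0,-0.035],[0,0,0]],[[0,0,-0.035],[0,0,0]],[[0,0,-0.035],[0,0,0]],[[0,0,-0.035],[0,0,0]]]'

```text
time_s: 26.65
position: [0.6288, 0.207, 0.2497]
tcp_rot: [0.652, 0.758, -0.0, -0.001]
force: [0.4, 0.3, -2.1]
width: 0.0379
grasp_force: 20.0
```

Emit:
servo_tool --increments '[[[0,0,0],[0,0,0]],[[0,0,0],[0,0,0]],[[0,0,0],[0,0,0]],[[0,0,0],[0,0,0]],[[0,0,0],[0,0,0]],[[0,0,0],[0,0,0]],[[0,0,0],[0,0,0]],[[0,0,0],[0,0,0]]]' --grip_force 5

```text
time_s: 27.45
position: [0.6294, 0.2065, 0.2488]
tcp_rot: [0.653, 0.758, -0.0, -0.0]
force: [-0.9, 0.4, -2.2]
width: 0.0379
grasp_force: 5.0
```

```bash
python3 - <<'E'
from h import *
st()
T=[];F=[]
for i in range(4): ctrl.capture("side"); s=ctrl.state();T.append(s["ft_torque"]);F.append(s["force"])
print(np.mean(T,0).round(3),np.mean(F,0).round(2))
plan(.5458,-.191,.255,1.433,12)
E
```

```text
{'time_s': 27.45, 'joint_positions': [0.149, 0.4379, 1.1214, -0.0001, 1.5824, 0.0], 'qd': [0.001, -0.0027, -0.0024, -0.0015, 0.0034, 0.0006], 'joint_efforts': [-0.0046, -57.1837, -31.2817, 0.1053, 0.0184, -0.0001], 'position': [0.6294, 0.2065, 0.2488], 'tcp_rot': [0.6525, 0.7578, -0.0001, -0.0], 'force': [-0.8611, 0.4431, -2.2059], 'ft_torque': [-0.0849, -0.1648, 0.0063], 'grasp_force': 4.9999, 'width': 0.0379}
[-0.053 -0.119 -0.016] [ 0.05 -0.19 -2.73]
turn/row [0.     0.     0.0239]
[-0.0317, -0.0118, -0.0005]
[-0.032, -0.011, -0.0005]
[-0.0323, -0.0103, -0.0005]
[-0.0325, -0.0095, -0.0005]
[-0.0327, -0.0087, -0.0005]
[-0.0329, -0.0079, -0.0005]
[-0.0331, -0.0072, -0.0005]
[-0.0332, -0.0064, -0.0005]
[-0.0334, -0.0056, -0.0005]
[-0.0335, -0.0048, -0.0005]
[-0.0336, -0.004, -0.0005]
[-0.0337, -0.0032, -0.0005]
```

Emit:
servo_tool --increments '[[[-0.032,-0.012,-0.001],[0,0,0.024]],[[-0.032,-0.011,-0.001],[0,0,0.024]],[[-0.032,-0.01,-0.001],[0,0,0.024]],[[-0.033,-0.01,-0.001],[0,0,0.024]],[[-0.033,-0.009,-0.001],[0,0,0.024]],[[-0.033,-0.008,-0.001],[0,0,0.024]],[[-0.033,-0.007,0],[0,0,0.024]],[[-0.033,-0.006,0],[0,0,0.024]]]'

```text
time_s: 28.45
position: [0.5732, -0.0604, 0.2553]
tcp_rot: [0.722, 0.691, 0.0, 0.0]
force: [0.7, 0.3, -3.1]
width: 0.0379
grasp_force: 5.0
```

Emit:
servo_tool --increments '[[[-0.033,-0.006,0],[0,0,0.024]],[[-0.033,-0.005,0],[0,0,0.024]],[[-0.033,-0.004,0],[0,0,0.024]],[[-0.033,-0.003,0],[0,0,0.024]],[[0,0,0],[0,0,0]],[[0,0,0],[0,0,0]],[[0,0,0],[0,0,0]],[[0,0,0],[0,0,0]]]'

```text
time_s: 29.25
position: [0.5454, -0.1881, 0.2551]
tcp_rot: [0.754, 0.657, 0.0, -0.0]
force: [0.3, -0.5, -2.2]
width: 0.038
grasp_force: 5.0
```

```bash
python3 - <<'E'
from h import *
st();im=snap('side','s8'); x0,y0,k=240,40,3.2
s=ctrl.state(); tx=Rn.from_quat(s["tcp_rot"]).apply([1,0,0]);ty=Rn.from_quat(s["tcp_rot"]).apply([0,1,0])
g=np.array(s["position"])+[0,0,.044]; print(tx)
big=cv2.resize(im[y0:y0+180,x0:x0+150,::-1],None,fx=k,fy=k,interpolation=cv2.INTER_CUBIC)
for a,col in((90,(0,255,0)),(75,(0,0,255))):
    t=np.radians(a); u=np.cos(t)*tx+np.sin(t)*np.array([0,0,1]); v=-np.sin(t)*tx+np.cos(t)*np.array([0,0,1])
    c=g-.054*u-.009*v
    q=(proj("side",[c+l*.085*u+w*.019*ty-.019*v for l,w in((-1,-1),(-1,1),(1,1),(1,-1))])-[x0,y0])
    print(a,(q+[x0,y0]).round(1).tolist())
    cv2.polylines(big,[(q*k).astype(int)],True,col,1)
cv2.imwrite("pics/s8c.png",big)
for r in ctrl.regions_of("stick_a","side")[:4]:
    print(round(r["confidence"],2),r["extent"])
T=[]
for i in range(4): ctrl.capture("side"); T.append(ctrl.state()["ft_torque"])
print(np.mean(T,0).round(3))
E
```

```text
{'time_s': 29.25, 'joint_positions': [-0.5256, 0.2718, 1.3453, 0.0005, 1.5245, -0.3883], 'qd': [0.0016, -0.0003, 0.0003, -0.0041, 0.0007, -0.0021], 'joint_efforts': [-0.4188, -47.3932, -31.0752, 0.0146, 0.0261, 0.0029], 'position': [0.5454, -0.1881, 0.2551], 'tcp_rot': [0.754, 0.6569, 0.0002, -0.0001], 'force': [0.3212, -0.5435, -2.2318], 'ft_torque': [0.0342, -0.0806, 0.0472], 'grasp_force': 5.0, 'width': 0.038}
[1.36814905e-01 9.90596578e-01 3.19678879e-04]
90 [[320.1, 153.2], [302.7, 150.5], [302.2, 77.9], [322.3, 80.6]]
75 [[323.6, 143.4], [306.6, 140.8], [301.3, 84.0], [321.4, 86.7]]
0.91 [324.0, 96.0, 11.0, 44.3]
0.9 [303.2, 77.2, 21.7, 74.7]
0.66 [404.5, 283.1, 39.5, 92.4]
0.22 [324.0, 120.9, 17.9, 47.1]
[-0.004 -0.084 -0.032]
```

View pics/s8c.png

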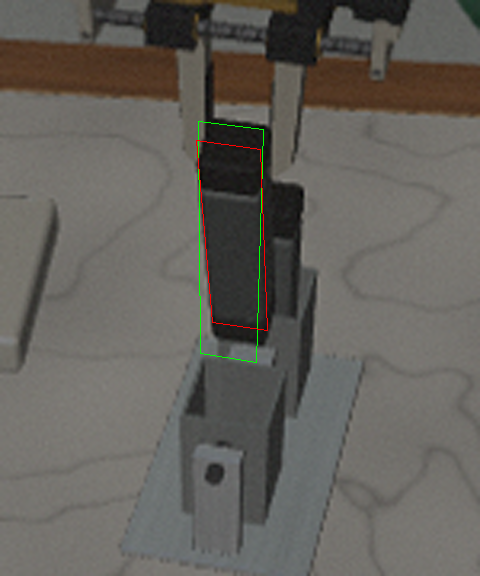

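The stick hangs at about 80° (its bottom is at crop (240,340)), aligned over the left pocket, and the first stick stands upright behind it. I'll tilt by 0.2 and descend.

Emit:
servo_tool --increments '[[[0.003,0.001,0],[0,0.1,0]],[[0.003,0,0],[0,0.1,0]],[[0,0,0],[0,0,0]],[[0,0,0],[0,0,0]],[[-0.003,0,0.0145],[0,0,0]],[[-0.003,0,0.0145],[0,0,0]],[[0,0,0],[0,0,0]],[[0,0,0],[0,0,0]]]'

```text
time_s: 30.35
position: [0.5471, -0.1828, 0.2261]
tcp_rot: [0.75, 0.654, 0.075, -0.065]
force: [0.3, -0.9, -3.2]
width: 0.0381
grasp_force: 5.0
```

```bash
python3 - <<'E'
from h import *
np.set_printoptions(precision=1,suppress=True)
im=snap('side','s9')
s=ctrl.state();R=Rn.from_quat(s["tcp_rot"]);p=np.array(s["position"])
g=p-R.apply([0,0,.045]); h=np.array([.137,.99,0]); ty=np.array([.99,-.137,0])
b=g+.009*h-[0,0,.139]+.019*h
print(p.round(4),proj("side",[b-.019*ty,b+.019*ty]))
for r in ctrl.regions_of("stick_a","side")[:4]:
    e=r["extent"]
    if abs(e[0]-303)<10:
        ys,xs=np.nonzero(r["mask"]); print(round(r["confidence"],2),e)
        for y in range(ys.min(),ys.max()+1,8): k=xs[ys==y]; print(y,k.min(),k.max())
E
```

```text
[ 0.5 -0.2  0.2] [[319.6 162.2]
 [302.6 159.6]]
0.86 [303.1, 90.5, 22.0, 74.8]
89 307 315
97 303 323
105 302 322
113 302 322
121 302 323
129 302 323
137 302 322
145 303 322
153 303 322
161 304 319
```

Emit:
servo_tool --increments '[[[-0.0024,0,0.012],[0,0,0]],[[-0.0024,0,0.012],[0,0,0]],[[-0.0024,0,0.012],[0,0,0]],[[-0.0024,0,0.012],[0,0,0]],[[-0.0024,0,0.012],[0,0,0]],[[-0.0024,0,0.012],[0,0,0]],[[-0.0024,0,0.012],[0,0,0]],[[0,0,0],[0,0,0]]]'

```text
time_s: 31.25
position: [0.5458, -0.1827, 0.1377]
tcp_rot: [0.751, 0.653, 0.075, -0.067]
force: [-0.2, 0.9, -2.6]
width: 0.0381
grasp_force: 5.0
```

Emit:
servo_tool --increments '[[[-0.001,0,0.005],[0,0,0]],[[-0.001,0,0.005],[0,0,0]],[[-0.0008,0,0.004],[0,0,0]],[[-0.0006,0,0.003],[0,0,0]],[[0,0,0],[0,0,0]],[[0,0,0],[0,0,0]],[[0,0,0],[0,0,0]],[[0,0,0],[0,0,0]]]'

```text
time_s: 32.05
position: [0.5478, -0.1842, 0.124]
tcp_rot: [0.751, 0.653, 0.076, -0.064]
force: [-2.3, -2.2, 6.0]
width: 0.038
grasp_force: 5.0
```

Floor contact again at the same height. Release and retract.

Emit:
servo_tool --increments '[[[0,0,0],[0,0,0]],[[0,0,0],[0,0,0]],[[0,0,0],[0,0,0]],[[0,0,0],[0,0,0]],[[0,0,0],[0,0,0]],[[0,0,0],[0,0,0]],[[0,0,0],[0,0,0]],[[0,0,0],[0,0,0]]]' --gripper 0.07

```text
time_s: 32.85
position: [0.547, -0.1834, 0.1226]
tcp_rot: [0.751, 0.653, 0.075, -0.066]
force: [0.1, -0.1, -0.1]
width: 0.0699
grasp_force: 0.0
```

Emit:
servo_tool --increments '[[[0,0,-0.01],[0,0,0]],[[0,0,-0.015],[0,0,0]],[[0,0,-0.025],[0,0,0]],[[0,0,-0.03],[0,0,0]],[[0,0,-0.03],[0,0,0]],[[0,0,-0.03],[0,0,0]],[[0,0,0],[0,0,0]],[[0,0,0],[0,0,0]]]'

```text
time_s: 33.65
position: [0.5433, -0.2113, 0.2607]
tcp_rot: [0.751, 0.653, 0.075, -0.065]
force: [0.3, 0.5, 0.0]
width: 0.0698
grasp_force: 0.0
```

```bash
python3 - <<'E'
from h import *
np.set_printoptions(precision=1,suppress=True)
st();im=snap('side','s10'); ctrl.capture("top")
h=np.array([.137,.99,0]); ty=np.array([.99,-.137,0])
for n,c in(("L",[.547,-.182,.194]),("R",[.5305,-.3009,.194])):
    q=proj("side",[np.array(c)+a*.019*h+b*.019*ty for a in(-1,1) for b in(-1,1)]);print(n,"expected top",q.min(0),q.max(0))
for l in("stick_a","pocket_right","pocket_left"):
  for r in ctrl.regions_of(l,"side")[:4]: print(l,round(r["confidence"],2),r["extent"])
E
```

```text
{'time_s': 33.65, 'joint_positions': [-0.6831, 0.3267, 1.2753, 0.1712, 1.641, -0.5406], 'qd': [0.0047, 0.0228, 0.0506, 0.0015, -0.0076, -0.001], 'joint_efforts': [-0.1349, -50.3194, -30.825, 1.0418, 0.688, 0.0073], 'position': [0.5433, -0.2113, 0.2607], 'tcp_rot': [0.7508, 0.653, 0.0755, -0.0645], 'force': [0.3215, 0.4755, 0.0347], 'ft_torque': [-0.1578, -0.0709, -0.0171], 'grasp_force': 0.0, 'width': 0.0698}
L expected top [302.5 125.9] [324.1 139.4]
R expected top [314.9  94.6] [334.8 106.3]
stick_a 0.78 [304.0, 125.2, 20.0, 48.0]
stick_a 0.62 [405.2, 282.1, 35.8, 91.8]
stick_a 0.56 [315.9, 95.4, 16.8, 42.8]
pocket_right 0.69 [305.4, 127.4, 19.3, 48.2]
pocket_left 0.89 [295.8, 154.9, 33.0, 48.5]
```

Both stick tops are within about 1.5 px of where upright, fully home sticks should appear. The gripper is open and clear. A short settle, then hand in.

Emit:
servo_tool --increments '[[[0,0,-0.02],[0,0,0]],[[0,0,-0.02],[0,0,0]],[[0,0,0],[0,0,0]],[[0,0,0],[0,0,0]],[[0,0,0],[0,0,0]],[[0,0,0],[0,0,0]],[[0,0,0],[0,0,0]],[[0,0,0],[0,0,0]]]'

```text
time_s: 34.7
position: [0.5419, -0.2186, 0.2986]
tcp_rot: [0.751, 0.653, 0.075, -0.066]
force: [0.4, -0.2, 0.3]
width: 0.0698
grasp_force: 0.0
```

```bash
python3 -c "
from h import *
print(ctrl.sign_off())"
```

```text
the job is handed in; nothing more can be done
None
```

Both lamp sticks stand heavy end down in their own pockets, hanging upright in the last camera check, and the job was handed in at about 35 s; sign-off gave no verdict.

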